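Build the spacer stack on the drawer-runner jig

TASK

Make up the spacer stack on the drawer-runner setting jig: lay the black spacer plate flat on the grey bed, centred between the two end rails and in line with the bed, let go, and press down on its top with a push of about 10 N to feel that it lies flat. Only then lay the yellow plate squarely on top of it, let go, and press that one down in the same way. Set the plates down rather than dropping them, and leave the red and blue plates where they are.

Things in the scene. Friction and masses are not known exactly. Their poses are not given: they have to be found in the camera images.
- jig: the setting jig, fixed to the table: a plywood base 180 mm (its x) by 100 mm (its y) by 12 mm, with a grey bed on it. Origin: centre of the base's underside, at table height. Its x axis is the bed's long direction and runs from one end rail to the other; its yaw is up to 0.4 rad from straight ahead.
- bed (a point): centre of the bed's top face, 30 mm above the table; axes as the jig's. The bed is flat and rigid, 110 mm long (x) between two dark wooden end rails and 70 mm wide (y), open at both long sides. The rails are 14 mm thick and stand only 6 mm above the bed; a plate resting on a rail would lie tilted.
- black: black plastic spacer plate, a plain rectangular slab 80 mm long (its x) by 45 mm wide (its y) by 20 mm thick (its z, up), about 100 g, lying flat on the table at any yaw up to 0.6 rad from straight ahead. Origin: centre of its underside. First plate of the stack: lies on the bed, long side along the jig's x (either way round).
- yellow: yellow plastic spacer plate, a plain rectangular slab 80 mm long (its x) by 45 mm wide (its y) by 15 mm thick (its z, up), about 75 g, lying flat on the table at any yaw up to 0.6 rad from straight ahead. Origin: centre of its underside. Second plate of the stack: lies on the black one, its underside then 50 mm and its top 65 mm above the table.
- red: red plastic spacer plate, a plain rectangular slab 80 mm long (its x) by 45 mm wide (its y) by 20 mm thick (its z, up), about 100 g, lying flat on the table at any yaw up to 0.6 rad from straight ahead. Origin: centre of its underside. Not needed.
- blue: blue plastic spacer plate, a plain rectangular slab 80 mm long (its x) by 45 mm wide (its y) by 15 mm thick (its z, up), about 75 g, lying flat on the table at any yaw up to 0.6 rad from straight ahead. Origin: centre of its underside. Not needed.

How it is judged:
By the outcome, as a careful person would: the job done as asked, in the order asked, and still so for the second after the job is handed in, with the robot touching nothing.
It also fails if it takes over 67 s, if anything falls off the work surface, if the arm or the gripper's body presses on something with over 40 N, if the wrist force passes 120 N, or if a joint passes its speed limit or range.

ROBOT

A 6-joint arm with a two-finger parallel gripper is mounted at the origin on the work surface. World frame = base frame: x ahead of the robot, y to its left, z up, the work surface at z = 0. Lengths are in m, angles in degrees, forces in N, time in s.
With the tool pointing down it reaches from about 0.35 to 0.875 m from the base axis. Payload 4.2 kg.
Tool frame: the origin (TCP) lies midway between the tips of the shut fingers; the grasp point (between the pads) lies 19 mm behind it; z points along the fingers, y is the direction in which the jaws open and shut (so a half turn about z gives the same grasp; the last joint's range is limited). The gripper opens to 87 mm and grips with 3 to 60 N. Pads are 19 mm wide; open, the fingers measure 117 mm over their backs; the gripper's body (75 mm by 190 mm) begins 51 mm behind the grasp point.
Start: joints at [-57.949, 22.042, 0.453, 0, -68.411, -14.817], TCP at [0.185, -0.597, 0.223] pointing down, gripper open.
Joint ranges: [-179.83, 179.83], [-69.29, 118.12], [-61.27, 80.66], [-181.25, 117.63], [-171.15, -9.14], [-177.46, 177.46]. Speed limits (degrees/s): [159.86, 159.86, 180, 180, 180, 180].

INTERFACE

Orientations are given as a 3x3 rotation matrix whose columns are the frame's x, y, z axes.
In Python, from station import sense, capture, get_calibration, finish_job, spot_in, spot_point gives the robot as it stands.
- The arm moves only by the shell command python3 -m inch 'ROWS'. ROWS is JSON, a list of rows, each an object with "fingers": the finger opening in cm, from 0 to 8.7; "delta_pos": the shift along the tool's x, y, z in cm, a list of three; "spin": the turn about the tool's z in degrees. In form: [{"fingers": fingers, "delta_pos": [dx, dy, dz], "spin": spin}, ...]. A call has 1 to 20 rows; each row is the pose to reach, as a shift and turn from the pose commanded when the call began, along the tool's axes at that moment; what a row does not reach only later rows make up. A row lasts 1/10 s, in which the tool goes at most 50 mm and 8.59 degrees, less where a joint would pass 70% of its speed; a pose out of reach is approached as far as the arm can. A call with a gripper value outside its range is refused whole. The fingers move at their own pace and stop on an object; the grip force is fixed at half the most. Time passes only in rows, so rows that repeat a pose let the fingers close. It gives the time, the measured TCP pose, the force and the opening at its end, in the units of the state.
- sense(): the state, without advancing time (a new reading comes with each control period).
- capture(name): name is "side" or "top" or "wrist"; returns the picture (400x640x3 uint8, red, green, blue); there is no depth.
- get_calibration(name): a dict with "K" (3x3 intrinsics, pixels), "T" (4x4, takes a point from camera to world coordinates). Camera axes: x right, y up, looking along -z (the intrinsics and any distortion apply to the point x, -y, -z); pixel columns grow to the right and rows downward; lengths in m; the calibration is good to about 2 mm. The wrist camera is an equidistant fisheye: a pixel r from the principal point sees the ray r / f radians off the axis. A picture is of the moment at which its call begins: read the wrist's pose just before it. get_calibration takes no time and is no camera call; for the wrist camera it gives the pose at the moment of the call.
- finish_job(): hands the job in, once; it reports no verdict.
Trained networks look in the newest picture that a camera, given by its name, has taken for a name from the list of things; names that differ only in an ending like _2 or _b are one class to them, and where a whole thing is asked for, a point or a joint stands for the part that bears it (a point fixed in the world has none). Each returns a list of dicts, best first, with "conf" (0 to 1); they miss things now and then, are a little off and sometimes report something else, mostly with a low value. They report only what shows in the picture. A call takes as long as a camera call.
- spot_in(camera, target): "extent" ([left, top, right, bottom] as shares, 0 to 1, of the picture: columns of its width, rows of its height, round what is visible of it).
- spot_point(camera, target): "location" ([column, row] as shares, 0 to 1, of the picture: columns of its width, rows of its height: a listed point, or the origin of a listed thing).
The state is a dict: "time_s": time; "joints": joint angles; "joint_velocities": joint speeds; "effort": joint torques, N m; "tcp_pos": TCP position; "ee_rot": TCP orientation; "wrist_force": force on the tool from outside, world axes, zero at the start; "moment": the same for the moment, N m; "gripper_width": opening from 0.0 (shut) to 1.0 (fully open).
Only numpy, scipy, OpenCV 4.12 (cv2) and the standard library are available. Lean on these libraries where they do the work, as an engineer would, in place of code of your own. Each camera call takes 0.05 s, during which the arm holds its last target.

## Working session

There is one attempt and no reset: what is moved stays moved. The work goes in short steps, Python scripts to look and compute and a shell command to move; the robot and the scene stay as the last step left them, time stands still between calls to the robot, and variables do not carry over. Pictures are saved under pics/ and viewed, and the job is handed in when it is done.

```bash
ls; mkdir -p pics; python3 - <<'E'
from station import *
import cv2,numpy as np
s=sense(); print(s)
for n in ("top","side","wrist"):
    c=get_calibration(n); print(n,{k:np.round(np.array(v),4).tolist() if k in("K","T") else v for k,v in c.items()})
    im=capture(n); cv2.imwrite(f"pics/{n}0.png",im[:,:,::-1])
    if n!="wrist":
        for t in("jig","bed","black","yellow","red","blue"):
            print(n,t,spot_in(n,t)[:2],spot_point(n,t)[:2])
print(sense()["time_s"])
E
```

```text
pics
{'time_s': 0.0, 'joints': array([-5.79476011e+01,  2.20921865e+01,  3.79878504e-01, -2.97885962e-02,
       -6.84111204e+01, -1.48157516e+01]), 'joint_velocities': array([-0.02686156,  0.09143481,  0.03803309, -0.03918449,  0.04913599,
       -0.01080277]), 'effort': array([ 1.08012959e-03, -3.90666640e+01,  1.87400848e+01,  4.21973884e+00,
        1.09328804e-02, -1.83525481e-04]), 'tcp_pos': array([ 0.18503424, -0.59635055,  0.2214432 ]), 'ee_rot': array([[-9.55145818e-01, -2.96134983e-01, -7.33470601e-04],
       [-2.96135879e-01,  9.55143552e-01,  2.08236330e-03],
       [ 8.39090948e-05,  2.20616756e-03, -9.99997563e-01]]), 'wrist_force': array([ 1.14982308, -0.21759924, -0.16399852]), 'moment': array([-0.0120024 ,  0.01597252, -0.006828  ]), 'gripper_width': 0.9986993636747336}
top {'K': [[417.0574, 0.0, 316.1623], [0.0, 417.0574, 195.3232], [0.0, 0.0, 1.0]], 'T': [[0.0022, 0.9992, -0.0407, 0.4793], [-0.9997, 0.0012, -0.0249, -0.0509], [-0.0249, 0.0408, 0.9989, 0.8815], [0.0, 0.0, 0.0, 1.0]]}
top jig [{'extent': [0.3403, 0.3358, 0.435, 0.5575], 'conf': 0.94}] [{'location':
[... 1199 characters left out ...]
7, 0.6066, 0.4185], 'conf': 0.73}] [{'location': [0.5837, 0.411], 'conf': 0.72}]
side yellow [{'extent': [0.6431, 0.4333, 0.7114, 0.513], 'conf': 0.6}] [{'location': [0.6761, 0.4723], 'conf': 0.77}]
side red [{'extent': [0.5439, 0.527, 0.6222, 0.6422], 'conf': 0.63}] [{'location': [0.5798, 0.588], 'conf': 0.62}]
side blue [{'extent': [0.4705, 0.4552, 0.53, 0.5373], 'conf': 0.77}] [{'location': [0.4994, 0.4975], 'conf': 0.56}, {'location': [0.3744, 0.6155], 'conf': 0.37}]
wrist {'K': [[309.7069, 0.0, 320.2622], [0.0, 309.7069, 200.494], [0.0, 0.0, 1.0]], 'T': [[-0.2967, -0.9139, -0.2771, 0.1091], [0.955, -0.2839, -0.0862, -0.6205], [0.0001, -0.2902, 0.957, 0.3843], [0.0, 0.0, 0.0, 1.0]]}
1.35
```

View pics/top0.png

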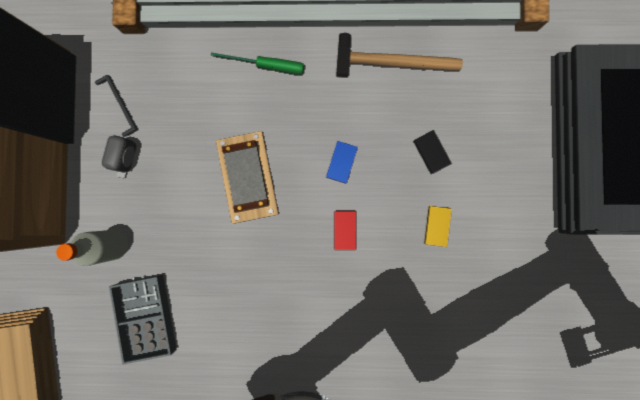

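View pics/side0.png

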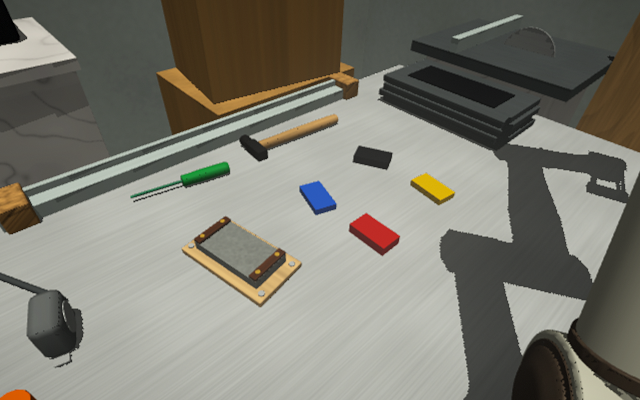

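View pics/wrist0.png

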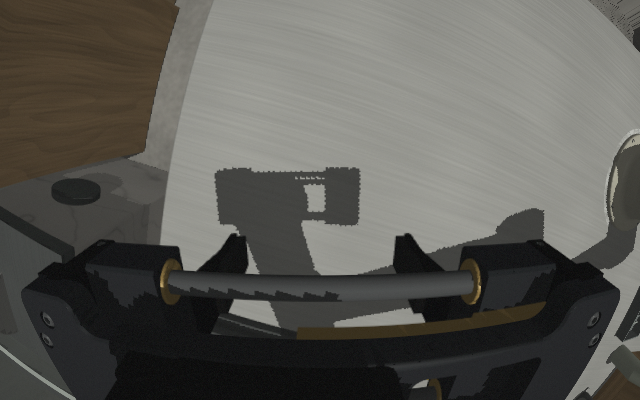

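```bash
cat > h.py <<'E'
from station import *
import cv2,numpy as np
from scipy.optimize import least_squares
def proj(P,cal,fish):
    T=np.array(cal["T"]);K=np.array(cal["K"])
    c=(np.asarray(P)-T[:3,3])@T[:3,:3]; c=c*[1,-1,-1]
    if fish:
        r=np.hypot(c[:,0],c[:,1]);th=np.arctan2(r,c[:,2]);s=np.where(r>1e-9,th/np.maximum(r,1e-9),1/c[:,2])
        u=c[:,:2]*s[:,None]
    else: u=c[:,:2]/c[:,2:]
    return u*[K[0,0],K[1,1]]+K[:2,2]
def box(l,w,z0,z1,cx=0):
    return np.array([[cx+a*l/2,b*w/2,z] for a in(-1,1) for b in(-1,1) for z in(z0,z1)])
G=dict(black=box(.08,.045,0,.02),red=box(.08,.045,0,.02),yellow=box(.08,.045,0,.015),blue=box(.08,.045,0,.015),
 jig=np.vstack([box(.18,.1,0,.012),box(.138,.07,.03,.03)]))
def place(P,q,z=0):
    c,s=np.cos(q[2]),np.sin(q[2]);return P@np.array([[c,-s,0],[s,c,0],[0,0,1]]).T+[q[0],q[1],z]
def mom(pts):
    m=cv2.moments(np.round(pts*256).astype(np.int32).reshape(-1,1,2));a=m["m00"]
    return np.array([m["m10"]/a,m["m01"]/a,m["mu20"]/a/a*5e0,m["mu11"]/a/a*5,m["mu02"]/a/a*5,])/[256,256,1,1,1]
def mask(im,name):
    h=cv2.cvtColor(im,cv2.COLOR_RGB2HSV).astype(int);H,S,V=h[...,0],h[...,1],h[...,2]
    m=dict(yellow=(abs(H-24)<8)&(S>150)&(V>90),blue=(abs(H-112)<12)&(S>120),red=((H<6)|(H>174))&(S>150),
      black=(V<60),jig=(H<28)&(S>50))[name]
    return m.astype(np.uint8)
def seg(im,name,roi):
    m=mask(im,name);z=np.zeros_like(m);l,t,r,b=[int(v) for v in roi];l,t=max(l,0),max(t,0);z[t:b,l:r]=m[t:b,l:r]
    if name!="jig":
        n,L,st,_=cv2.connectedComponentsWithStats(z);k=1+np.argmax(st[1:,4]);z=(L==k).astype(np.uint8)
    return z
def fit(im,cal,name,roi,q0,z=0,fish=False,geo=None):
    m=seg(im,name,roi);ys,xs=np.nonzero(m)
    h=np.vstack([np.c_[xs+a,ys+b] for a in(-.4,.4) for b in(-.4,.4)]).astype(np.float32)
    hull=cv2.convexHull(h)[:,0].astype(float);tm=mom(hull);P=G[name] if geo is None else geo
    f=lambda q:(mom(cv2.convexHull(proj(place(P,q,z),cal,fish).astype(np.float32))[:,0].astype(float))-tm)*[1,1,40,40,40]
    best=min((least_squares(f,[q0[0],q0[1],a],diff_step=1e-3,x_scale=[.01,.01,.1]) for a in q0[2]),key=lambda r:r.cost)
    return best.x,best.cost,m
def ov(im,cal,items,fish=False):
    o=im[:,:,::-1].copy()
    for n,q,z in items:
        p=cv2.convexHull(proj(place(G[n],q,z),cal,fish).astype(np.float32));cv2.polylines(o,[np.round(p).astype(np.int32)],True,(0,255,0),1)
    return o
E
python3 - <<'E'
from h import *
im=cv2.imread("pics/top0.png")[:,:,::-1].copy();cal=get_calibration("top")
ex=dict(jig=[215,128,282,226],black=[408,125,456,178],yellow=[420,200,456,250],red=[328,205,362,256],blue=[320,138,362,188])
its=[]
T=cal["T"];K=np.array(cal["K"])
for n,r in ex.items():
    u=np.array([(r[0]+r[2])/2,(r[1]+r[3])/2]);d=np.array([(u[0]-K[0,2])/K[0,0],-(u[1]-K[1,2])/K[1,1],-1]);d=np.array(T)[:3,:3]@d;o=np.array(T)[:3,3]
    p=o-d*(o[2]-.01)/d[2]
    q,c,m=fit(im,cal,n,r,[p[0],p[1],(-.5,0,.5)]);print(n,np.round(q[:2],4),np.degrees(q[2]).round(2),c,m.sum());its.append((n,q,0))
o=ov(im,cal,its)[110:270,190:480];cv2.imwrite("pics/ov0.png",cv2.resize(o,None,fx=2.7,fy=2.7,interpolation=cv2.INTER_NEAREST))
E
```

```text
jig [0.5539 0.1176] 11.81 0.09927237278252289 2228
black [ 0.6062 -0.27  ] 27.37 0.015047406411683114 853
yellow [ 0.4521 -0.2813] -7.2 0.4352195804573327 838
red [ 0.4432 -0.089 ] 0.0 1.4005354501966982 815
blue [ 0.5854 -0.082 ] -17.24 0.2425873659723661 792
```

View pics/ov0.png

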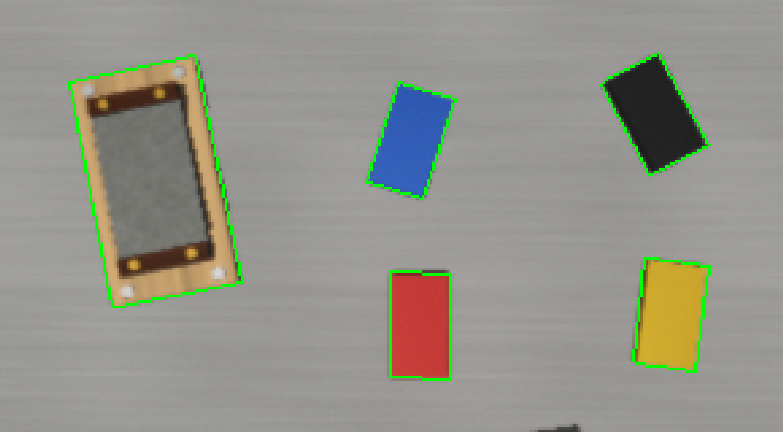

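```bash
cat >> h.py <<'E'
def to(pos,xdeg):
    s=sense();R=np.array(s["ee_rot"]);d=R.T@(np.array(pos)-s["tcp_pos"])*100
    a=np.degrees(np.arctan2(R[1,0],R[0,0]));sp=-((xdeg-a+180)%360-180)
    print("t",s["time_s"],"tcp",np.round(s["tcp_pos"],4),"yaw",round(a,2),"F",np.round(s["wrist_force"],1),"w",round(s["gripper_width"],3),"MOVE",np.round(d,2),"spin",round(sp,2))
E
python3 -c "
from h import *
to([.659,-.242,.15],27.37-180)"
```

```text
t 1.35 tcp [ 0.1852 -0.5969  0.2225] yaw -162.77 F [-0.   0.9 -0.3] w 1.0 MOVE [-55.77  19.86   7.25] spin -10.14
```

```bash
python3 -m inch '[{"fingers":8.7,"delta_pos":[-14,5,1],"spin":-3},{"fingers":8.7,"delta_pos":[-28,10,3],"spin":-6},{"fingers":8.7,"delta_pos":[-42,15,5],"spin":-8},{"fingers":8.7,"delta_pos":[-55.8,19.9,7.2],"spin":-10.1},{"fingers":8.7,"delta_pos":[-55.8,19.9,7.2],"spin":-10.1},{"fingers":8.7,"delta_pos":[-55.8,19.9,7.2],"spin":-10.1},{"fingers":8.7,"delta_pos":[-55.8,19.9,7.2],"spin":-10.1},{"fingers":8.7,"delta_pos":[-55.8,19.9,7.2],"spin":-10.1},{"fingers":8.7,"delta_pos":[-55.8,19.9,7.2],"spin":-10.1},{"fingers":8.7,"delta_pos":[-55.8,19.9,7.2],"spin":-10.1},{"fingers":8.7,"delta_pos":[-55.8,19.9,7.2],"spin":-10.1},{"fingers":8.7,"delta_pos":[-55.8,19.9,7.2],"spin":-10.1},{"fingers":8.7,"delta_pos":[-55.8,19.9,7.2],"spin":-10.1},{"fingers":8.7,"delta_pos":[-55.8,19.9,7.2],"spin":-10.1},{"fingers":8.7,"delta_pos":[-55.8,19.9,7.2],"spin":-10.1},{"fingers":8.7,"delta_pos":[-55.8,19.9,7.2],"spin":-10.1}]'
python3 - <<'E'
from h import *
cal=get_calibration("wrist");im=capture("wrist");cv2.imwrite("pics/w1.png",im[:,:,::-1])
print(spot_in("wrist","black"))
np.save("w1cal.npy",cal,allow_pickle=True)
to([.6062,-.27,.15],27.37-180)
E
```

```text
time_s: 2.95
tcp_pos: [0.6583, -0.2426, 0.1512]
ee_rot: [[-0.889, -0.458, 0.0], [-0.458, 0.889, -0.0], [-0.0, -0.0, -1.0]]
wrist_force: [0.4, 0.0, -0.7]
gripper_width: 1.002
[{'extent': [0.4653, 0.221, 0.5389, 0.4317], 'conf': 0.57}]
t 3.05 tcp [ 0.6585 -0.2426  0.1513] yaw -152.76 F [-0.3 -0.1 -0. ] w 1.002 MOVE [ 5.9  -0.04  0.12] spin -0.13
```

View pics/w1.png

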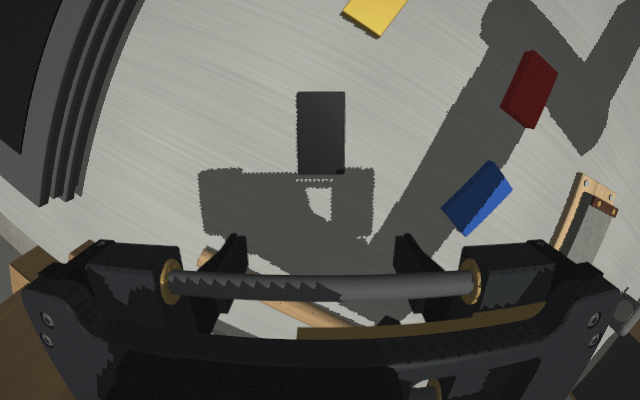

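```bash
python3 - <<'E'
from h import *
cal=np.load("w1cal.npy",allow_pickle=True).item();im=cv2.imread("pics/w1.png")[:,:,::-1].copy()
print(im[130,320],im[185,290])
q,c,m=fit(im,cal,"black",[285,80,360,173],[.606,-.27,(.48,)],fish=True);print(np.round(q[:2],4),np.degrees(q[2]),c,m.sum())
cv2.imwrite("pics/ov1.png",cv2.resize(ov(im,cal,[("black",q,0)],True)[70:200,230:410],None,fx=4,fy=4))
to([q[0],q[1],.05],np.degrees(q[2])-180)
E
```

```text
[45 45 46] [75 76 72]
[ 0.6071 -0.2688] 27.95834950498294 0.6922974561841098 3766
t 3.05 tcp [ 0.6585 -0.2426  0.1513] yaw -152.76 F [-0.3 -0.1 -0. ] w 1.002 MOVE [ 5.78  0.03 10.12] spin -0.71
```

View pics/ov1.png

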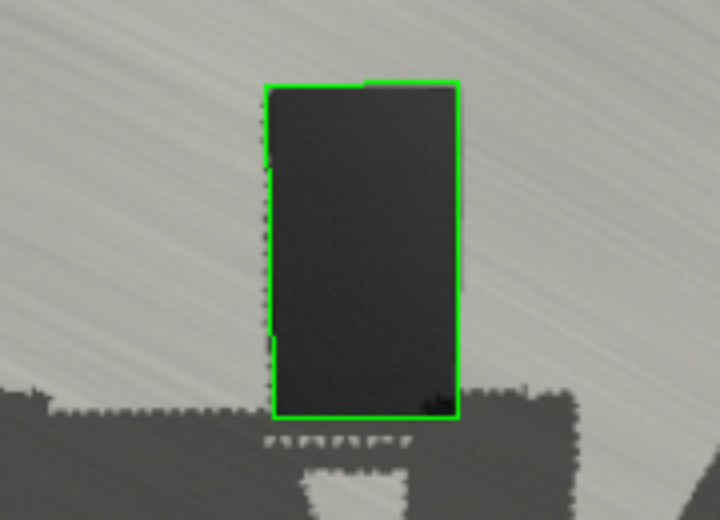

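```bash
python3 -m inch '[{"fingers":8.7,"delta_pos":[3,0,3],"spin":-0.4},{"fingers":8.7,"delta_pos":[5.8,0,6],"spin":-0.4},{"fingers":8.7,"delta_pos":[5.8,0,9],"spin":-0.4},{"fingers":8.7,"delta_pos":[5.8,0,12],"spin":-0.4},{"fingers":8.7,"delta_pos":[5.8,0,13.5],"spin":-0.4},{"fingers":8.7,"delta_pos":[5.8,0,14.2],"spin":-0.4},{"fingers":8.7,"delta_pos":[5.8,0,14.6],"spin":-0.4},{"fingers":8.7,"delta_pos":[5.8,0,14.6],"spin":-0.4},{"fingers":8.7,"delta_pos":[5.8,0,14.6],"spin":-0.4}]'
```

```text
time_s: 3.95
tcp_pos: [0.6087, -0.2683, 0.0059]
ee_rot: [[-0.885, -0.466, 0.002], [-0.466, 0.885, -0.001], [-0.002, -0.002, -1.0]]
wrist_force: [0.2, -0.2, -0.2]
gripper_width: 0.998
```

```bash
python3 -m inch '[{"fingers":8.7,"delta_pos":[0.15,0,0.2],"spin":0},{"fingers":8.7,"delta_pos":[0.15,0,0.2],"spin":0},{"fingers":4,"delta_pos":[0.15,0,0.2],"spin":0},{"fingers":4,"delta_pos":[0.15,0,0.2],"spin":0},{"fingers":4,"delta_pos":[0.15,0,0.2],"spin":0},{"fingers":4,"delta_pos":[0.15,0,0.2],"spin":0},{"fingers":4,"delta_pos":[0.15,0,0.2],"spin":0},{"fingers":4,"delta_pos":[0.15,0,0.2],"spin":0}]'; python3 -m inch '[{"fingers":4,"delta_pos":[0,0,0],"spin":0},{"fingers":4,"delta_pos":[0,0,0],"spin":0},{"fingers":4,"delta_pos":[0,0,0],"spin":0}]'
```

```text
time_s: 4.75
tcp_pos: [0.6064, -0.2688, 0.0025]
ee_rot: [[-0.885, -0.465, -0.0], [-0.465, 0.885, -0.0], [0.0, -0.0, -1.0]]
wrist_force: [-1.3, -0.6, 0.2]
gripper_width: 0.543
time_s: 5.05
tcp_pos: [0.6064, -0.2688, 0.0025]
ee_rot: [[-0.885, -0.465, 0.0], [-0.465, 0.885, 0.0], [-0.0, -0.0, -1.0]]
wrist_force: [0.2, -1.1, -0.1]
gripper_width: 0.516
```

```bash
python3 -m inch '[{"fingers":4,"delta_pos":[0,0,-1],"spin":0},{"fingers":4,"delta_pos":[0,0,-4],"spin":0},{"fingers":4,"delta_pos":[0,0,-8],"spin":0},{"fingers":4,"delta_pos":[0,0,-12],"spin":0},{"fingers":4,"delta_pos":[0,0,-15],"spin":0},{"fingers":4,"delta_pos":[0,0,-15],"spin":0},{"fingers":4,"delta_pos":[0,0,-15],"spin":0}]'; python3 -c "
from h import *
cal=get_calibration('wrist');im=capture('wrist');cv2.imwrite('pics/w2.png',im[:,:,::-1]);np.save('w2cal.npy',cal)
to([.632,.134,.17],11.8-180)"
```

```text
time_s: 5.75
tcp_pos: [0.6064, -0.2687, 0.1538]
ee_rot: [[-0.885, -0.465, 0.002], [-0.465, 0.885, 0.0], [-0.002, -0.001, -1.0]]
wrist_force: [0.4, 0.0, -0.7]
gripper_width: 0.517
t 5.8 tcp [ 0.6057 -0.2685  0.1523] yaw -152.29 F [-1.2  0.2 -1.8] w 0.519 MOVE [-21.05  34.41  -1.74] spin 15.91
```

View pics/w2.png

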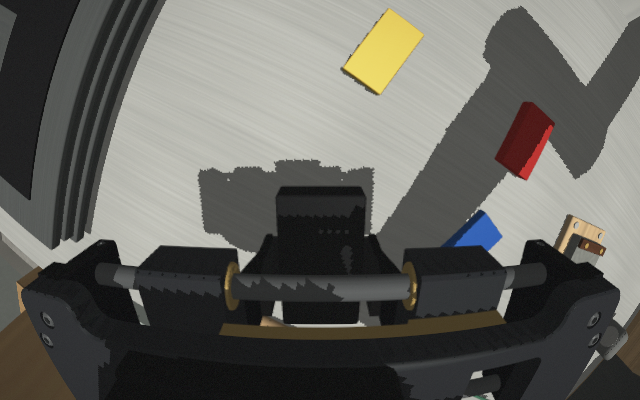

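```bash
python3 - <<'E'
from h import *
cal=np.load("w2cal.npy",allow_pickle=True).item();im=cv2.imread("pics/w2.png")[:,:,::-1]
cv2.imwrite("pics/c2.png",cv2.resize(im[165:260,250:390,::-1],None,fx=5,fy=5,interpolation=cv2.INTER_NEAREST))
T=np.array([.6060,-.2686,.1530]);R=np.array([[-.885,-.465,0],[-.465,.885,0],[0,0,-1]])
T=np.array(sense()["tcp_pos"]);R=np.array(sense()["ee_rot"])
for o in(-.004,-.002,0,.002,.004):
    P=[[.04+o,y,z] for z in(.0025,-.0175) for y in(-.0225,.0225)]
    print(o,np.round(proj(np.array(P)@R.T+T,cal,True),1).tolist())
E
```

```text
-0.004 [[280.8, 188.0], [361.7, 188.1], [275.8, 198.3], [366.8, 198.4]]
-0.002 [[280.7, 184.6], [361.9, 184.6], [275.7, 194.4], [367.0, 194.5]]
0 [[280.6, 181.0], [362.0, 181.1], [275.5, 190.5], [367.2, 190.6]]
0.002 [[280.5, 177.5], [362.1, 177.6], [275.3, 186.6], [367.3, 186.6]]
0.004 [[280.4, 174.0], [362.2, 174.1], [275.2, 182.6], [367.5, 182.7]]
```

View pics/c2.png

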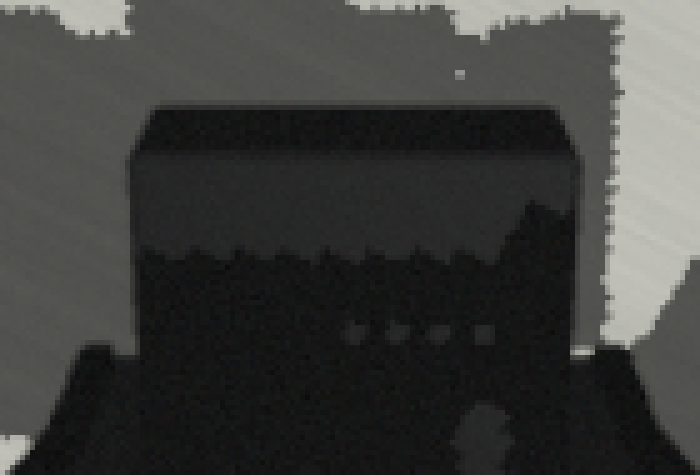

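```bash
python3 -m inch '[{"fingers":4,"delta_pos":[-4,7,-1],"spin":4},{"fingers":4,"delta_pos":[-8,13,-1.7],"spin":8},{"fingers":4,"delta_pos":[-11,18,-1.7],"spin":12},{"fingers":4,"delta_pos":[-14,23,-1.7],"spin":15.9},{"fingers":4,"delta_pos":[-17,28,-1.7],"spin":15.9},{"fingers":4,"delta_pos":[-20,32.5,-1.7],"spin":15.9},{"fingers":4,"delta_pos":[-21,34.4,-1.7],"spin":15.9},{"fingers":4,"delta_pos":[-21,34.4,-1.7],"spin":15.9},{"fingers":4,"delta_pos":[-21,34.4,-1.7],"spin":15.9},{"fingers":4,"delta_pos":[-21,34.4,-1.7],"spin":15.9},{"fingers":4,"delta_pos":[-21,34.4,-1.7],"spin":15.9},{"fingers":4,"delta_pos":[-21,34.4,-1.7],"spin":15.9},{"fingers":4,"delta_pos":[-21,34.4,-1.7],"spin":15.9}]'; python3 -c "
from h import *
cal=get_calibration('wrist');im=capture('wrist');cv2.imwrite('pics/w3.png',im[:,:,::-1]);np.save('w3cal.npy',cal)
print(spot_in('wrist','jig'),spot_point('wrist','bed'))
to([.632,.134,.17],11.8-180)"
```

```text
time_s: 7.1
tcp_pos: [0.632, 0.1318, 0.1694]
ee_rot: [[-0.979, -0.203, -0.0], [-0.203, 0.979, -0.0], [0.0, -0.0, -1.0]]
wrist_force: [-0.9, 0.3, -0.4]
gripper_width: 0.512
[{'extent': [0.4258, 0.0633, 0.5819, 0.4915], 'conf': 0.89}] [{'location': [0.5056, 0.278], 'conf': 0.91}, {'location': [0.0945, 0.018], 'conf': 0.56}]
t 7.25 tcp [0.6322 0.1324 0.1697] yaw -168.24 F [-0.1  0.3 -0.7] w 0.516 MOVE [-0.01  0.16 -0.03] spin -0.04
```

View pics/w3.png

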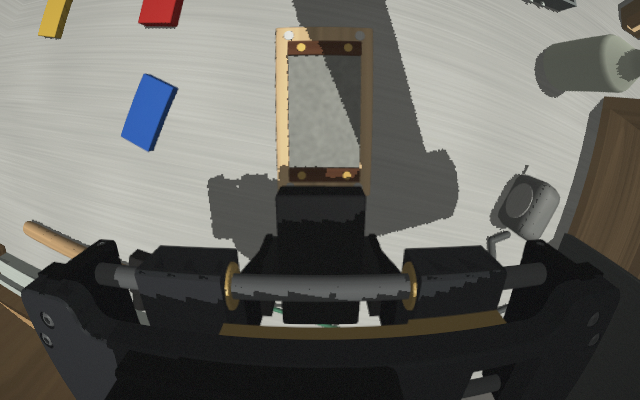

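```bash
cat >> h.py <<'E'
def wire(o,cal,q,fish,sc,off):
    Ls=[]
    for x0,x1,y,z in((-.09,.09,.05,.012),(-.069,-.055,.035,.036),(.055,.069,.035,.036),(-.055,.055,.035,.03)):
        Ls.append([[x0,-y,z],[x1,-y,z],[x1,y,z],[x0,y,z]])
    for i,L in enumerate(Ls):
        p=(proj(place(np.array(L),q),cal,fish)-off+.5)*sc
        cv2.polylines(o,[np.round(p).astype(np.int32)],True,[(0,255,0),(255,0,255),(255,0,255),(255,255,0)][i],1)
    return o
E
python3 - <<'E'
from h import *
cal=np.load("w3cal.npy",allow_pickle=True).item();im=cv2.imread("pics/w3.png")
o=cv2.resize(im[15:200,260:390],None,fx=4,fy=3.2,interpolation=cv2.INTER_NEAREST)
o=cv2.resize(im[15:200,260:390],None,fx=3.2,fy=3.2,interpolation=cv2.INTER_NEAREST);r=o.copy()
wire(o,cal,[.5539,.1176,np.radians(11.81)],True,3.2,[260,15])
cv2.imwrite("pics/ov3.png",np.hstack([r[:,:400],o[:,:400]]))
E
```

```text
(no output)
```

View pics/ov3.png

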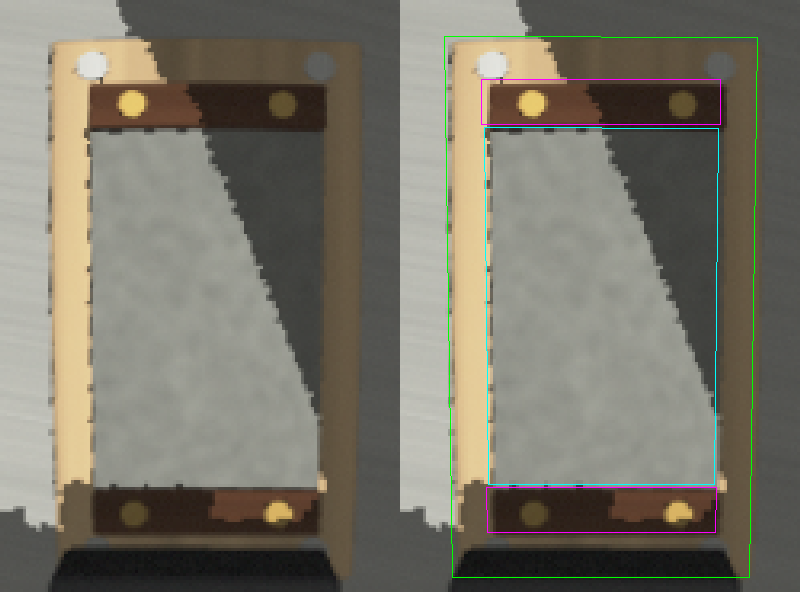

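```bash
python3 - <<'E'
from h import *
cal=np.load("w3cal.npy",allow_pickle=True).item()
px=lambda a,b:np.array([a,b])/3.2+[259.5,14.5]
obs=np.array([px(89,85),px(326,85),px(90,130),px(326,129),px(93,488),px(320,488),px(93,535),px(320,535)])
P=np.array([[x,y,.036] for x in(-.069,-.055,.055,.069) for y in(-.035,.035)])
q0=[.5539,.1176,np.radians(11.81)]
if proj(place(P,q0),cal,True)[0,0]>300: P=P.reshape(4,2,3)[:,::-1].reshape(8,3)
r=least_squares(lambda q:(proj(place(P,q),cal,True)-obs).ravel(),q0,x_scale=[.01,.01,.1]);q=r.x
print(q[:2].round(4),np.degrees(q[2]),r.fun.reshape(-1,2).round(1).tolist())
for qq in(q,):
  c=np.array([np.cos(qq[2]),np.sin(qq[2])]);print("diff jig axes",c@(q[:2]-q0[:2]),np.array([-c[1],c[0]])@(q[:2]-q0[:2]))
  # plate centre = tcp -.0028*xtool = tcp+.0028*c
  t=qq[:2]-.0028*c
  to([*t,.09],np.degrees(qq[2])-180)
E
```

```text
[0.5546 0.1197] 11.71654402995505 [[-0.2, -0.8], [0.2, -0.5], [-0.6, -0.9], [0.3, -0.2], [-0.4, 0.9], [0.6, 1.0], [-0.0, 0.2], [0.2, 0.3]]
diff jig axes 0.0011550711850122986 0.0019006211433102262
t 7.25 tcp [0.6322 0.1324 0.1697] yaw -168.24 F [-0.1  0.3 -0.7] w 0.516 MOVE [8.13 0.33 7.97] spin 0.05
```

```bash
python3 -m inch '[{"fingers":4,"delta_pos":[4,0.1,1],"spin":0},{"fingers":4,"delta_pos":[7,0.3,3],"spin":0},{"fingers":4,"delta_pos":[8.1,0.3,6],"spin":0},{"fingers":4,"delta_pos":[8.1,0.3,9],"spin":0},{"fingers":4,"delta_pos":[8.1,0.3,11],"spin":0},{"fingers":4,"delta_pos":[8.1,0.3,12.4],"spin":0},{"fingers":4,"delta_pos":[8.1,0.3,12.4],"spin":0},{"fingers":4,"delta_pos":[8.1,0.3,12.4],"spin":0},{"fingers":4,"delta_pos":[8.1,0.3,12.4],"spin":0}]'; python3 -c "
from h import *
cal=get_calibration('wrist');im=capture('wrist');cv2.imwrite('pics/w4.png',im[:,:,::-1]);np.save('w4cal.npy',cal)
im=capture('side');cv2.imwrite('pics/s4.png',im[:,:,::-1])
to([.5546-.0027,.1197-.0006,.0325],11.72-180)
o=cv2.imread('pics/w4.png')[80:260,230:410];cv2.imwrite('pics/c4.png',cv2.resize(o,None,fx=3.3,fy=3.3,interpolation=0))"
```

```text
time_s: 8.15
tcp_pos: [0.5531, 0.1199, 0.0467]
ee_rot: [[-0.979, -0.205, 0.002], [-0.205, 0.979, 0.001], [-0.002, 0.0, -1.0]]
wrist_force: [-0.0, -0.1, 0.7]
gripper_width: 0.517
t 8.25 tcp [0.553  0.12   0.0467] yaw -168.16 F [-0.2  0.  -0.8] w 0.507 MOVE [ 0.12 -0.06  1.42] spin 0.12
```

View pics/c4.png

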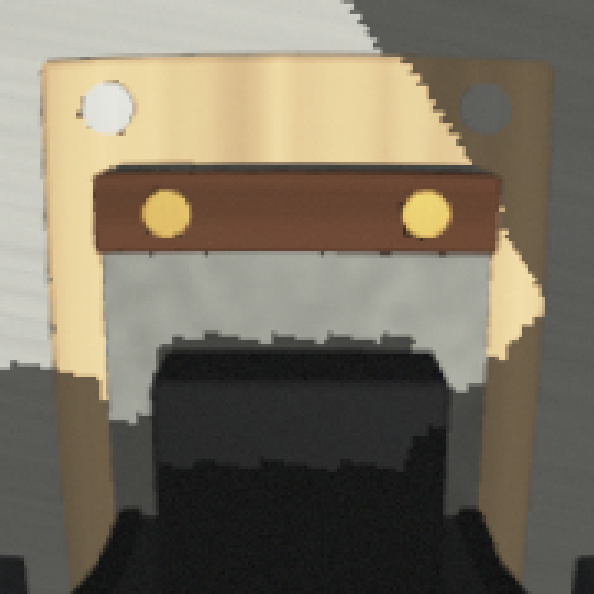

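View pics/s4.png

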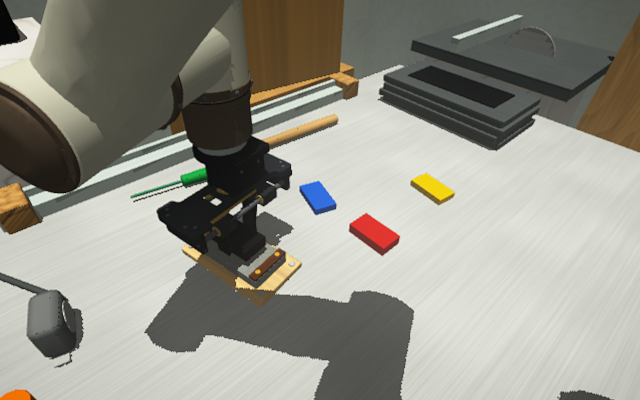

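```bash
python3 - <<'E'
from h import *
cal=np.load("w4cal.npy",allow_pickle=True).item();s=sense()
px=lambda a,b:np.array([a,b])/3.3+[229.5,79.5]
obs=np.array([px(95,175),px(500,176),px(96,250),px(499,251),px(43,60),px(553,63)])
P=np.array([[-.069,-.035,.036],[-.069,.035,.036],[-.055,-.035,.036],[-.055,.035,.036],[-.09,-.05,.012],[-.09,.05,.012]])
q0=[.5546,.1197,np.radians(11.7)]
if proj(place(P,q0),cal,True)[0,0]>300: P=P.reshape(3,2,3)[:,::-1].reshape(6,3)
r=least_squares(lambda q:(proj(place(P,q),cal,True)-obs).ravel(),q0,x_scale=[.01,.01,.1]);q=r.x
print(q[:2].round(4),np.degrees(q[2]),r.fun.reshape(-1,2).round(1).tolist())
pobs=np.array([px(165,352),px(435,352),px(152,380),px(448,380)])
R=np.array(s["ee_rot"]);T=s["tcp_pos"]
P2=np.array([[-.04,-.0225,0],[-.04,.0225,0],[-.04,-.0225,.02],[-.04,.0225,.02]])
if proj(place(P2,[T[0],T[1],q[2]],T[2]-.0025),cal,True)[0,0]>320: P2=P2.reshape(2,2,3)[:,::-1].reshape(4,3)
r=least_squares(lambda p:(proj(place(P2,p,T[2]-.0025),cal,True)-pobs).ravel(),[T[0],T[1],q[2]],x_scale=[.01,.01,.1]);p=r.x
print(p[:2].round(4),np.degrees(p[2]),r.fun.reshape(-1,2).round(1).tolist())
d=np.array([*(q[:2]-p[:2]),0])
print("tool shift cm",R.T@d*100,"yaw err",np.degrees(q[2]-p[2]))
E
```

```text
[0.5548 0.1197] 11.624367175873623 [[-1.0, -0.7], [1.1, -0.5], [-0.6, 1.1], [0.4, 1.3], [-1.3, -0.4], [1.4, -0.7]]
[0.5545 0.1204] 11.852668538275624 [[-0.0, -0.8], [0.0, -0.8], [-1.3, 0.8], [1.3, 0.8]]
tool shift cm [-1.02007293e-02 -6.79252099e-02 -1.52696550e-05] yaw err -0.228301362402002
```

```bash
python3 -m inch '[{"fingers":4,"delta_pos":[0,-0.07,0.4],"spin":0.15},{"fingers":4,"delta_pos":[0,-0.07,0.8],"spin":0.15},{"fingers":4,"delta_pos":[0,-0.07,1.0],"spin":0.15},{"fingers":4,"delta_pos":[0,-0.07,1.2],"spin":0.15},{"fingers":4,"delta_pos":[0,-0.07,1.2],"spin":0.15},{"fingers":4,"delta_pos":[0,-0.07,1.2],"spin":0.15}]'; python3 -m inch '[{"fingers":4,"delta_pos":[0,0,0.08],"spin":0},{"fingers":4,"delta_pos":[0,0,0.08],"spin":0},{"fingers":4,"delta_pos":[0,0,0.08],"spin":0}]'
```

```text
time_s: 8.85
tcp_pos: [0.5524, 0.119, 0.0335]
ee_rot: [[-0.979, -0.203, -0.0], [-0.203, 0.979, -0.0], [0.0, -0.0, -1.0]]
wrist_force: [0.2, 0.3, 0.2]
gripper_width: 0.513
time_s: 9.15
tcp_pos: [0.5524, 0.119, 0.0328]
ee_rot: [[-0.979, -0.203, 0.0], [-0.203, 0.979, 0.0], [-0.0, 0.0, -1.0]]
wrist_force: [0.3, -0.1, -1.6]
gripper_width: 0.513
```

```bash
python3 -m inch '[{"fingers":4,"delta_pos":[0,0,0.04],"spin":0},{"fingers":4,"delta_pos":[0,0,0.04],"spin":0},{"fingers":4,"delta_pos":[0,0,0.04],"spin":0}]';python3 -m inch '[{"fingers":4,"delta_pos":[0,0,0.03],"spin":0},{"fingers":4,"delta_pos":[0,0,0.03],"spin":0},{"fingers":4,"delta_pos":[0,0,0.03],"spin":0}]'
```

```text
time_s: 9.45
tcp_pos: [0.5525, 0.1191, 0.0325]
ee_rot: [[-0.979, -0.203, 0.0], [-0.203, 0.979, 0.0], [-0.0, 0.0, -1.0]]
wrist_force: [-0.4, 0.2, 1.0]
gripper_width: 0.513
time_s: 9.75
tcp_pos: [0.5525, 0.119, 0.0325]
ee_rot: [[-0.979, -0.203, 0.0], [-0.203, 0.979, 0.0], [-0.0, -0.0, -1.0]]
wrist_force: [-1.7, -0.8, 3.6]
gripper_width: 0.514
```

```bash
python3 -m inch '[{"fingers":8.7,"delta_pos":[0,0,0],"spin":0},{"fingers":8.7,"delta_pos":[0,0,0],"spin":0},{"fingers":8.7,"delta_pos":[0,0,0],"spin":0},{"fingers":8.7,"delta_pos":[0,0,0],"spin":0},{"fingers":8.7,"delta_pos":[0,0,-0.5],"spin":0},{"fingers":8.7,"delta_pos":[0,0,-3],"spin":0},{"fingers":8.7,"delta_pos":[0,0,-6],"spin":0},{"fingers":2,"delta_pos":[-2,0,-10],"spin":0},{"fingers":0,"delta_pos":[-6,0,-14],"spin":0},{"fingers":0,"delta_pos":[-9,0,-14],"spin":0},{"fingers":0,"delta_pos":[-9,0,-14],"spin":0},{"fingers":0,"delta_pos":[-9,0,-14],"spin":0},{"fingers":0,"delta_pos":[-9,0,-14],"spin":0}]'; python3 -c "
from h import *
cal=get_calibration('wrist');im=capture('wrist');cv2.imwrite('pics/w5.png',im[:,:,::-1]);np.save('w5cal.npy',cal)
to([.5548,.1197,.09],11.7-180)"
```

```text
time_s: 11.05
tcp_pos: [0.6391, 0.1368, 0.1712]
ee_rot: [[-0.979, -0.202, -0.002], [-0.202, 0.979, -0.001], [0.003, -0.0, -1.0]]
wrist_force: [0.0, 0.2, 0.7]
gripper_width: 0.539
t 11.1 tcp [0.6391 0.1368 0.1714] yaw -168.31 F [-0.6  0.1 -0.2] w 0.493 MOVE [8.59 0.03 8.16] spin -0.01
```

View pics/w5.png

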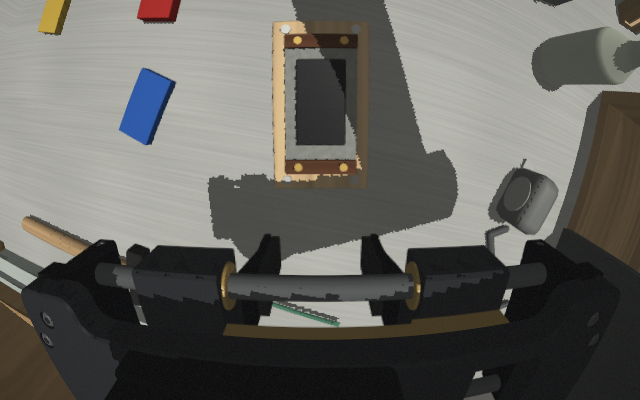

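```bash
python3 - <<'E'
from h import *
im=cv2.imread('pics/w5.png');cv2.imwrite('pics/c5.png',cv2.resize(im[15:195,265:375],None,fx=3.3,fy=3.3,interpolation=cv2.INTER_NEAREST))
E
```

```text
(no output)
```

View pics/c5.png

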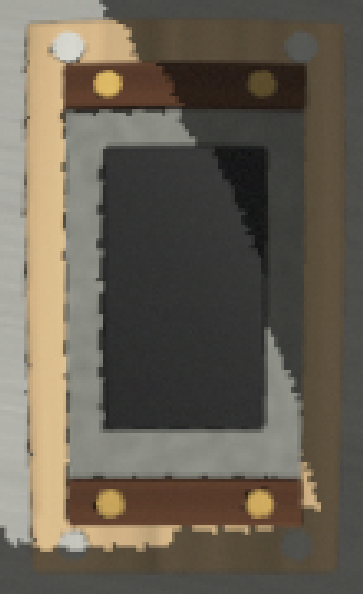

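```bash
python3 - <<'E'
from h import *
cal=np.load("w5cal.npy",allow_pickle=True).item()
px=lambda a,b:np.array([a,b])/3.3+[264.5,14.5]
def go(P,obs,q0,nrow):
    if proj(place(P,q0),cal,True)[0,0]>320: P=P.reshape(nrow,2,3)[:,::-1].reshape(-1,3)
    r=least_squares(lambda q:(proj(place(P*[q[3],q[3],1],q),cal,True)-obs).ravel(),[*q0,1],x_scale=[.01,.01,.1,.1]);return r.x,r.fun.reshape(-1,2).round(1).tolist()
q,f=go(np.array([[x,y,.036] for x in(-.069,-.055,.055,.069) for y in(-.035,.035)]),np.array([px(65,65),px(307,65),px(66,108),px(306,108),px(67,478),px(303,478),px(67,525),px(302,525)]),[.5546,.1197,.204],4)
p,g=go(np.array([[x,y,.05] for x in(-.04,.04) for y in(-.0225,.0225)]),np.array([px(103,147),px(268,147),px(105,430),px(267,430)]),[.5546,.1197,.204],2)
print(q,f);print(p,g);c,s=np.cos(q[2]),np.sin(q[2]);d=p[:2]-q[:2];print("off along,across mm",(d@[c,s])*1e3,(d@[-s,c])*1e3,"yaw",np.degrees(p[2]-q[2]))
E
```

```text
[0.55465181 0.11974694 0.20207427 0.991912  ] [[-0.0, -0.4], [-0.0, -0.2], [-0.5, 0.3], [0.3, 0.4], [0.1, 0.0], [-0.1, 0.2], [0.4, -0.3], [-0.2, -0.1]]
[0.55379226 0.11965729 0.20572975 0.99145145] [[0.1, -0.1], [-0.1, -0.1], [0.2, 0.1], [-0.2, 0.1]]
off along,across mm -0.8600494823418109 0.08469470748143637 yaw 0.20944373136321343
```

```bash
python3 -m inch '[{"fingers":0,"delta_pos":[4,0,1],"spin":0},{"fingers":0,"delta_pos":[8,0,3],"spin":0},{"fingers":0,"delta_pos":[8.6,0,6],"spin":0},{"fingers":0,"delta_pos":[8.6,0,9],"spin":0},{"fingers":0,"delta_pos":[8.6,0,10.5],"spin":0},{"fingers":0,"delta_pos":[8.6,0,11],"spin":0},{"fingers":0,"delta_pos":[8.6,0,11],"spin":0},{"fingers":0,"delta_pos":[8.6,0,11],"spin":0}]'; python3 -m inch '[{"fingers":0,"delta_pos":[0,0,0.5],"spin":0},{"fingers":0,"delta_pos":[0,0,0.7],"spin":0},{"fingers":0,"delta_pos":[0,0,0.7],"spin":0},{"fingers":0,"delta_pos":[0,0,0.7],"spin":0}]'
```

```text
time_s: 11.9
tcp_pos: [0.5568, 0.12, 0.063]
ee_rot: [[-0.979, -0.203, 0.002], [-0.203, 0.979, 0.001], [-0.002, 0.0, -1.0]]
wrist_force: [0.5, 0.3, 0.4]
gripper_width: 0.004
time_s: 12.3
tcp_pos: [0.5564, 0.1198, 0.0552]
ee_rot: [[-0.979, -0.202, 0.0], [-0.202, 0.979, 0.0], [-0.0, 0.0, -1.0]]
wrist_force: [0.4, 0.6, 0.6]
gripper_width: 0.005
```

```bash
python3 -m inch '[{"fingers":0,"delta_pos":[0.15,0,0.2],"spin":0},{"fingers":0,"delta_pos":[0.15,0,0.4],"spin":0},{"fingers":0,"delta_pos":[0.15,0,0.45],"spin":0},{"fingers":0,"delta_pos":[0.15,0,0.45],"spin":0}]'; python3 -m inch '[{"fingers":0,"delta_pos":[0,0,0.05],"spin":0},{"fingers":0,"delta_pos":[0,0,0.08],"spin":0},{"fingers":0,"delta_pos":[0,0,0.08],"spin":0}]'
```

```text
time_s: 12.7
tcp_pos: [0.5548, 0.1195, 0.0505]
ee_rot: [[-0.979, -0.203, 0.0], [-0.203, 0.979, -0.0], [-0.0, -0.0, -1.0]]
wrist_force: [0.1, -0.4, 0.6]
gripper_width: 0.006
time_s: 13.0
tcp_pos: [0.5548, 0.1195, 0.0505]
ee_rot: [[-0.979, -0.203, 0.0], [-0.203, 0.979, -0.0], [-0.0, -0.0, -1.0]]
wrist_force: [-2.5, -1.0, 5.0]
gripper_width: 0.005
```

```bash
python3 -m inch '[{"fingers":0,"delta_pos":[0,0,0.04],"spin":0},{"fingers":0,"delta_pos":[0,0,0.04],"spin":0},{"fingers":0,"delta_pos":[0,0,0.04],"spin":0}]'
```

```text
time_s: 13.3
tcp_pos: [0.5549, 0.1195, 0.0505]
ee_rot: [[-0.979, -0.203, 0.0], [-0.203, 0.979, -0.0], [-0.0, -0.0, -1.0]]
wrist_force: [-2.7, 0.9, 6.0]
gripper_width: 0.006
```

```bash
python3 -m inch '[{"fingers":0,"delta_pos":[0,0,0.06],"spin":0},{"fingers":0,"delta_pos":[0,0,0.06],"spin":0},{"fingers":0,"delta_pos":[0,0,0.06],"spin":0}]'
```

```text
time_s: 13.6
tcp_pos: [0.5549, 0.1195, 0.0504]
ee_rot: [[-0.979, -0.203, 0.001], [-0.203, 0.979, -0.0], [-0.0, -0.0, -1.0]]
wrist_force: [-3.7, -1.0, 10.7]
gripper_width: 0.008
```

```bash
python3 -m inch '[{"fingers":0,"delta_pos":[0,0,0],"spin":0},{"fingers":0,"delta_pos":[0,0,0],"spin":0},{"fingers":0,"delta_pos":[0,0,0],"spin":0}]';  python3 -m inch '[{"fingers":0,"delta_pos":[0,0,-0.3],"spin":0},{"fingers":0,"delta_pos":[0,0,-2],"spin":0},{"fingers":4,"delta_pos":[0,0,-6],"spin":0},{"fingers":8.7,"delta_pos":[0,0,-10],"spin":0},{"fingers":8.7,"delta_pos":[0,0,-10],"spin":0}]'; python3 -c "
from h import *
to([.512,-.289,.15],-7.2-180)"
```

```text
time_s: 13.9
tcp_pos: [0.5549, 0.1195, 0.0504]
ee_rot: [[-0.979, -0.203, 0.001], [-0.203, 0.979, -0.0], [-0.001, -0.0, -1.0]]
wrist_force: [-4.4, -0.5, 9.4]
gripper_width: 0.001
time_s: 14.4
tcp_pos: [0.5586, 0.1209, 0.1548]
ee_rot: [[-0.979, -0.204, 0.012], [-0.204, 0.979, 0.004], [-0.013, 0.002, -1.0]]
wrist_force: [1.0, 0.4, -0.8]
gripper_width: 0.193
t 14.4 tcp [0.5586 0.1209 0.1548] yaw -168.24 F [ 1.   0.4 -0.8] w 0.193 MOVE [ 12.92 -39.18   0.25] spin 18.96
```

```bash
python3 -m inch '[{"fingers":8.7,"delta_pos":[1.5,-5,0],"spin":4},{"fingers":8.7,"delta_pos":[3,-10,0],"spin":8},{"fingers":8.7,"delta_pos":[5,-15,0],"spin":12},{"fingers":8.7,"delta_pos":[6.5,-20,0],"spin":16},{"fingers":8.7,"delta_pos":[8,-25,0],"spin":19},{"fingers":8.7,"delta_pos":[10,-30,0],"spin":19},{"fingers":8.7,"delta_pos":[11.5,-35,0],"spin":19},{"fingers":8.7,"delta_pos":[12.5,-39.2,0],"spin":19},{"fingers":8.7,"delta_pos":[12.5,-39.2,0],"spin":19},{"fingers":8.7,"delta_pos":[12.5,-39.2,0],"spin":19},{"fingers":8.7,"delta_pos":[12.5,-39.2,0],"spin":19},{"fingers":8.7,"delta_pos":[12.5,-39.2,0],"spin":19},{"fingers":8.7,"delta_pos":[12.5,-39.2,0],"spin":19}]'; python3 -c "
from h import *
cal=get_calibration('wrist');im=capture('wrist');cv2.imwrite('pics/w6.png',im[:,:,::-1]);np.save('w6cal.npy',cal)
cv2.imwrite('pics/t6.png',capture('top')[:,:,::-1])
q,c,m=fit(im,cal,'yellow',[230,30,420,220],[.452,-.281,(-.12,)],fish=True);print(np.round(q[:2],4),np.degrees(q[2]),c,m.sum())
cv2.imwrite('pics/ov6.png',ov(im,cal,[('yellow',q,0)],True))
to([*q[:2],.0025],np.degrees(q[2])-180)"
```

```text
time_s: 15.7
tcp_pos: [0.5122, -0.2883, 0.1489]
ee_rot: [[-0.992, 0.125, 0.0], [0.125, 0.992, 0.0], [-0.0, 0.0, -1.0]]
wrist_force: [0.3, 0.1, 0.2]
gripper_width: 1.0
[ 0.4544 -0.2801] 0.01709670320681894 0.806289970131163 3075
t 15.8 tcp [ 0.5122 -0.2886  0.149 ] yaw 172.79 F [-0.5 -0.1  0.4] w 0.996 MOVE [ 5.84  0.12 14.64] spin -7.23
```

View pics/ov6.png

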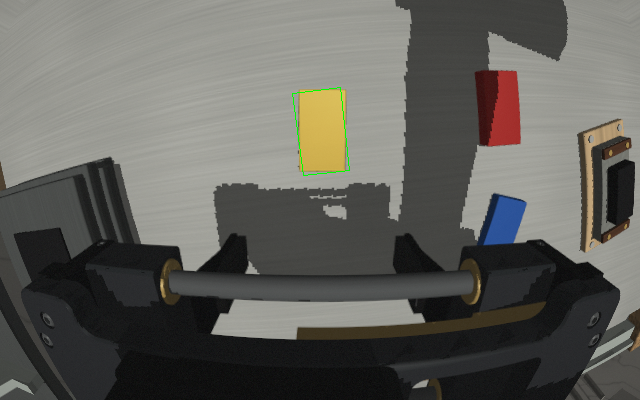

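View pics/t6.png

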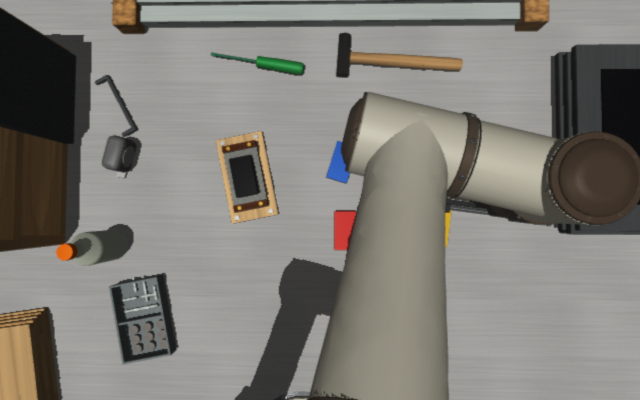

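```bash
python3 -m inch '[{"fingers":8.7,"delta_pos":[3,0.1,3],"spin":0},{"fingers":8.7,"delta_pos":[5.6,0.1,6],"spin":0},{"fingers":8.7,"delta_pos":[5.6,0.1,9],"spin":0},{"fingers":8.7,"delta_pos":[5.6,0.1,12],"spin":0},{"fingers":8.7,"delta_pos":[5.6,0.1,13.5],"spin":0},{"fingers":8.7,"delta_pos":[5.6,0.1,14.2],"spin":0},{"fingers":8.7,"delta_pos":[5.6,0.1,14.5],"spin":0},{"fingers":8.7,"delta_pos":[5.6,0.1,14.5],"spin":0},{"fingers":8.7,"delta_pos":[5.6,0.1,14.5],"spin":0},{"fingers":8.7,"delta_pos":[5.6,0.1,14.5],"spin":0}]'
```

```text
time_s: 16.8
tcp_pos: [0.457, -0.2817, 0.0047]
ee_rot: [[-0.992, 0.127, 0.002], [0.127, 0.992, -0.001], [-0.002, -0.0, -1.0]]
wrist_force: [-0.6, -0.1, 0.1]
gripper_width: 0.997
```

```bash
python3 -m inch '[{"fingers":8.7,"delta_pos":[0,0,0.15],"spin":0},{"fingers":4,"delta_pos":[0,0,0.15],"spin":0},{"fingers":4,"delta_pos":[0,0,0.15],"spin":0},{"fingers":4,"delta_pos":[0,0,0.15],"spin":0},{"fingers":4,"delta_pos":[0,0,0.15],"spin":0},{"fingers":4,"delta_pos":[0,0,0.15],"spin":0},{"fingers":4,"delta_pos":[0,0,0.15],"spin":0},{"fingers":4,"delta_pos":[0,0,0.15],"spin":0},{"fingers":4,"delta_pos":[0,0,0.15],"spin":0},{"fingers":4,"delta_pos":[0,0,0.15],"spin":0},{"fingers":4,"delta_pos":[0,0,0.15],"spin":0}]'; python3 -m inch '[{"fingers":4,"delta_pos":[0,0,-1],"spin":0},{"fingers":4,"delta_pos":[0,0,-4],"spin":0},{"fingers":4,"delta_pos":[0,0,-8],"spin":0},{"fingers":4,"delta_pos":[0,0,-12],"spin":0},{"fingers":4,"delta_pos":[0,0,-15],"spin":0},{"fingers":4,"delta_pos":[0,0,-15],"spin":0},{"fingers":4,"delta_pos":[0,0,-15],"spin":0},{"fingers":4,"delta_pos":[0,0,-15],"spin":0}]'; python3 -c "
from h import *
to([.642,.137,.17],11.7-180)"
```

```text
time_s: 17.9
tcp_pos: [0.4564, -0.2815, 0.0022]
ee_rot: [[-0.992, 0.127, -0.0], [0.127, 0.992, 0.0], [0.0, 0.0, -1.0]]
wrist_force: [0.2, -0.9, -0.3]
gripper_width: 0.515
time_s: 18.7
tcp_pos: [0.4553, -0.2812, 0.1512]
ee_rot: [[-0.992, 0.128, -0.002], [0.128, 0.992, 0.001], [0.002, 0.001, -1.0]]
wrist_force: [-0.2, -0.0, -0.4]
gripper_width: 0.514
t 18.7 tcp [ 0.4553 -0.2812  0.1512] yaw 172.66 F [-0.2 -0.  -0.4] w 0.514 MOVE [-13.17  43.86  -1.88] spin -19.04
```

```bash
python3 -c "
from h import *
to([.5525,.119,.085],11.65-180)"
```

```text
t 18.7 tcp [ 0.4553 -0.2812  0.1512] yaw 172.66 F [-0.2 -0.  -0.4] w 0.514 MOVE [-4.54 40.92  6.64] spin -18.99
```

```bash
python3 -m inch '[{"fingers":4,"delta_pos":[-0.5,4.5,0],"spin":-4},{"fingers":4,"delta_pos":[-1,9,0],"spin":-8},{"fingers":4,"delta_pos":[-1.5,14,0],"spin":-12},{"fingers":4,"delta_pos":[-2,19,0],"spin":-16},{"fingers":4,"delta_pos":[-2.7,24,0],"spin":-19},{"fingers":4,"delta_pos":[-3.2,29,0],"spin":-19},{"fingers":4,"delta_pos":[-3.8,34,0],"spin":-19},{"fingers":4,"delta_pos":[-4.5,38.5,0],"spin":-19},{"fingers":4,"delta_pos":[-4.5,40.9,0],"spin":-19},{"fingers":4,"delta_pos":[-4.5,40.9,0],"spin":-19},{"fingers":4,"delta_pos":[-4.5,40.9,2],"spin":-19},{"fingers":4,"delta_pos":[-4.5,40.9,4],"spin":-19},{"fingers":4,"delta_pos":[-4.5,40.9,6],"spin":-19},{"fingers":4,"delta_pos":[-4.5,40.9,7.5],"spin":-19},{"fingers":4,"delta_pos":[-4.5,40.9,7.5],"spin":-19},{"fingers":4,"delta_pos":[-4.5,40.9,7.5],"spin":-19},{"fingers":4,"delta_pos":[-4.5,40.9,7.5],"spin":-19}]'; python3 -c "
from h import *
cal=get_calibration('wrist');im=capture('wrist');cv2.imwrite('pics/w7.png',im[:,:,::-1]);np.save('w7cal.npy',cal)
to([.5525,.119,.0525],11.65-180)
o=cv2.imread('pics/w7.png')[80:260,230:410];cv2.imwrite('pics/c7.png',cv2.resize(o,None,fx=3.3,fy=3.3,interpolation=0))"
```

```text
time_s: 20.4
tcp_pos: [0.5536, 0.1181, 0.0779]
ee_rot: [[-0.979, -0.202, 0.001], [-0.202, 0.979, 0.0], [-0.001, 0.0, -1.0]]
wrist_force: [0.6, -0.0, 0.3]
gripper_width: 0.512
t 20.45 tcp [0.5536 0.1183 0.0781] yaw -168.33 F [-0.5  0.6 -1.2] w 0.515 MOVE [0.1  0.09 2.56] spin 0.02
```

View pics/c7.png

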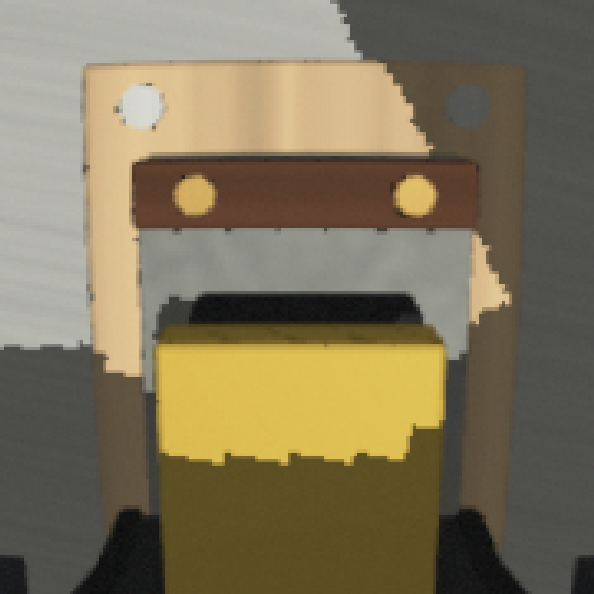

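```bash
python3 - <<'E'
from h import *
cal=np.load("w7cal.npy",allow_pickle=True).item();s=sense()
px=lambda a,b:np.array([a,b])/3.3+[229.5,79.5]
def go(P,obs,q0,sc=True):
    P=np.array(P)
    if proj(place(P,q0),cal,True)[0,0]>320: P=P.reshape(-1,2,3)[:,::-1].reshape(-1,3)
    S=lambda q:(q[3] if sc else 1)
    r=least_squares(lambda q:(proj(place(P*[1,S(q),1],q),cal,True)-obs).ravel(),[*q0,1],x_scale=[.01,.01,.1,.1]);return r.x,r.fun.reshape(-1,2).round(1).tolist()
q0=[.5546,.1197,.204]
j,f=go([[x,y,.036] for x in(-.069,-.055) for y in(-.035,.035)]+[[-.09,-.05,.012],[-.09,.05,.012]],np.array([px(133,163),px(478,163),px(134,229),px(477,229),px(84,66),px(525,67)]),q0)
zb=s["tcp_pos"][2]-.0022
y,g=go([[-.04,v,z] for z in(zb,zb+.015) for v in(-.0225,.0225)],np.array([px(166,325),px(434,325),px(157,345),px(446,345)]),q0)
b,h=go([[-.04,v,.03] for v in(-.0225,.0225)],np.array([px(198,295),px(415,295)]),q0)
for n,p,e in(("jig",j,f),("yel",y,g),("blk",b,h)):
    c,t=np.cos(.204),np.sin(.204);d=p[:2]-q0[:2];print(n,"along,across mm",round(d@[c,t]*1e3,2),round(d@[-t,c]*1e3,2),"deg",round(np.degrees(p[2]),2),p[3],e)
E
```

```text
jig along,across mm 0.37 -0.03 deg 11.7 0.9837455692430446 [[-0.0, -0.2], [-0.0, -0.1], [0.2, 0.7], [-0.3, 0.7], [-0.2, -0.5], [0.3, -0.7]]
yel along,across mm -4.32 -1.05 deg 11.7 0.9750433899147843 [[0.5, -0.3], [-0.1, -0.3], [-0.5, 0.3], [0.1, 0.3]]
blk along,across mm -0.19 0.24 deg 11.72 1.0098570078701965 [[0.0, 0.0], [-0.0, -0.0]]
```

```bash
python3 -m inch '[{"fingers":4,"delta_pos":[-0.45,0.1,0.5],"spin":0},{"fingers":4,"delta_pos":[-0.45,0.1,1],"spin":0},{"fingers":4,"delta_pos":[-0.45,0.1,1.5],"spin":0},{"fingers":4,"delta_pos":[-0.45,0.1,2],"spin":0},{"fingers":4,"delta_pos":[-0.45,0.1,2],"spin":0},{"fingers":4,"delta_pos":[-0.45,0.1,2],"spin":0},{"fingers":4,"delta_pos":[-0.45,0.1,2],"spin":0}]'; python3 -c "
from h import *
cal=get_calibration('wrist');im=capture('wrist');cv2.imwrite('pics/w8.png',im[:,:,::-1]);np.save('w8cal.npy',cal)
to([.5525,.119,.0525],11.65-180)
o=cv2.imread('pics/w8.png')[120:220,250:390];cv2.imwrite('pics/c8.png',cv2.resize(o,None,fx=5,fy=5,interpolation=0))"
```

```text
time_s: 21.15
tcp_pos: [0.5575, 0.1203, 0.0574]
ee_rot: [[-0.979, -0.203, 0.0], [-0.203, 0.979, 0.0], [-0.0, 0.0, -1.0]]
wrist_force: [0.2, -0.0, -0.7]
gripper_width: 0.515
t 21.2 tcp [0.5575 0.1204 0.0575] yaw -168.31 F [ 0.7  0.1 -0.1] w 0.512 MOVE [ 0.51 -0.03  0.5 ] spin 0.04
```

View pics/c8.png

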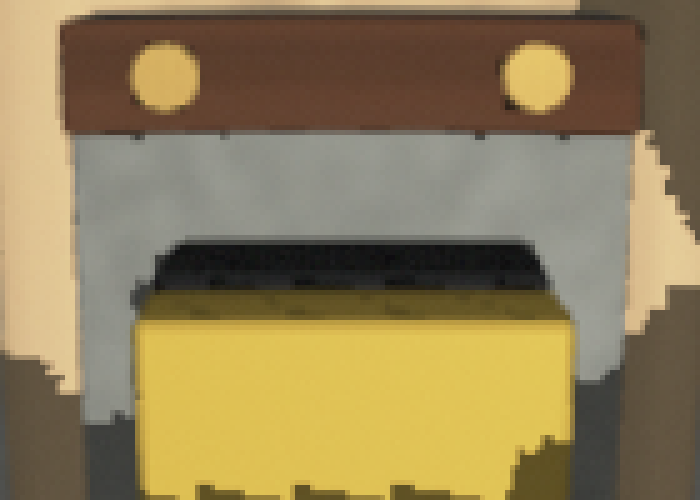

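```bash
python3 - <<'E'
from h import *
cal=np.load("w8cal.npy",allow_pickle=True).item();s=sense()
px=lambda a,b:np.array([a,b])/5+[249.5,119.5]
def go(P,obs,q0):
    P=np.array(P)
    if proj(place(P,q0),cal,True)[0,0]>320: P=P.reshape(-1,2,3)[:,::-1].reshape(-1,3)
    r=least_squares(lambda q:(proj(place(P*[1,q[3],1],q),cal,True)-obs).ravel(),[*q0,1],x_scale=[.01,.01,.1,.1]);return r.x,r.fun.reshape(-1,2).round(1).tolist()
q0=[.5546,.1197,.204]
zb=s["tcp_pos"][2]-.0022
F=lambda z:[[-.04,v,z] for v in(-.0225,.0225)]
R={"yel":go(F(zb)+F(zb+.015),np.array([px(152,291),px(556,291),px(136,322),px(574,322)]),q0),
"yelbot":go(F(zb),np.array([px(152,291),px(556,291)]),q0),
"blk":go(F(.03)+F(.05),np.array([px(180,241),px(528,241),px(157,280),px(547,280)]),q0),
"blktop":go(F(.05),np.array([px(157,280),px(547,280)]),q0),
"rail":go([[x,y,.036] for x in(-.069,-.055) for y in(-.035,.035)],np.array([px(60,22),px(645,22),px(64,132),px(640,132)]),q0)}
for n,(p,e) in R.items():
    c,t=np.cos(.204),np.sin(.204);d=p[:2]-q0[:2];print(n,"along,across mm",round(d@[c,t]*1e3,2),round(d@[-t,c]*1e3,2),"deg",round(np.degrees(p[2]),2),p[3],e)
E
```

```text
yel along,across mm -0.12 0.2 deg 11.72 0.973606971830065 [[0.3, -0.2], [-0.1, -0.2], [-0.3, 0.2], [0.1, 0.2]]
yelbot along,across mm -0.01 0.15 deg 11.71 0.9783774082799146 [[0.0, 0.0], [0.0, 0.0]]
blk along,across mm -0.37 0.02 deg 11.71 0.9688177636064947 [[-0.4, 0.5], [-0.0, 0.5], [0.3, -0.5], [0.0, -0.5]]
blktop along,across mm -0.08 -0.08 deg 11.71 0.9728598654803627 [[0.0, 0.0], [0.0, -0.0]]
rail along,across mm 0.01 -0.08 deg 11.7 0.9885869447008461 [[0.1, -0.6], [-0.2, -0.6], [-0.1, 0.6], [0.2, 0.6]]
```

```bash
python3 -m inch '[{"fingers":4,"delta_pos":[0,-0.02,0.2],"spin":0},{"fingers":4,"delta_pos":[0,-0.02,0.35],"spin":0},{"fingers":4,"delta_pos":[0,-0.02,0.45],"spin":0},{"fingers":4,"delta_pos":[0,-0.02,0.45],"spin":0},{"fingers":4,"delta_pos":[0,-0.02,0.45],"spin":0}]'; python3 -m inch '[{"fingers":4,"delta_pos":[0,0,0.05],"spin":0},{"fingers":4,"delta_pos":[0,0,0.05],"spin":0},{"fingers":4,"delta_pos":[0,0,0.05],"spin":0}]'
```

```text
time_s: 21.7
tcp_pos: [0.5574, 0.1201, 0.0527]
ee_rot: [[-0.979, -0.203, 0.0], [-0.203, 0.979, -0.0], [-0.0, -0.0, -1.0]]
wrist_force: [0.6, 0.2, -0.6]
gripper_width: 0.517
time_s: 22.0
tcp_pos: [0.5574, 0.1201, 0.0523]
ee_rot: [[-0.979, -0.203, 0.0], [-0.203, 0.979, 0.0], [-0.0, 0.0, -1.0]]
wrist_force: [-0.6, 0.6, -0.0]
gripper_width: 0.516
```

```bash
python3 -m inch '[{"fingers":4,"delta_pos":[0,0,0.05],"spin":0},{"fingers":4,"delta_pos":[0,0,0.05],"spin":0},{"fingers":4,"delta_pos":[0,0,0.05],"spin":0}]'
```

```text
time_s: 22.3
tcp_pos: [0.5574, 0.1201, 0.0522]
ee_rot: [[-0.979, -0.203, 0.0], [-0.203, 0.979, 0.0], [-0.0, -0.0, -1.0]]
wrist_force: [-2.4, -0.2, 4.2]
gripper_width: 0.514
```

```bash
python3 -m inch '[{"fingers":8.7,"delta_pos":[0,0,0],"spin":0},{"fingers":8.7,"delta_pos":[0,0,0],"spin":0},{"fingers":8.7,"delta_pos":[0,0,0],"spin":0},{"fingers":8.7,"delta_pos":[0,0,0],"spin":0},{"fingers":8.7,"delta_pos":[0,0,-0.5],"spin":0},{"fingers":8.7,"delta_pos":[0,0,-3],"spin":0},{"fingers":8.7,"delta_pos":[0,0,-6],"spin":0},{"fingers":2,"delta_pos":[-2,0,-10],"spin":0},{"fingers":0,"delta_pos":[-6,0,-12],"spin":0},{"fingers":0,"delta_pos":[-8.5,0,-12],"spin":0},{"fingers":0,"delta_pos":[-8.5,0,-12],"spin":0},{"fingers":0,"delta_pos":[-8.5,0,-12],"spin":0},{"fingers":0,"delta_pos":[-8.5,0,-12],"spin":0}]'; python3 -c "
from h import *
cal=get_calibration('wrist');im=capture('wrist');cv2.imwrite('pics/w9.png',im[:,:,::-1]);np.save('w9cal.npy',cal)
to([.555,.1195,.073],11.7-180)
cv2.imwrite('pics/c9.png',cv2.resize(im[15:195,265:375,::-1],None,fx=3.3,fy=3.3,interpolation=cv2.INTER_NEAREST))"
```

```text
time_s: 23.6
tcp_pos: [0.6395, 0.1369, 0.1713]
ee_rot: [[-0.979, -0.203, -0.002], [-0.203, 0.979, -0.001], [0.002, -0.0, -1.0]]
wrist_force: [0.4, 0.8, 0.1]
gripper_width: 0.539
t 23.65 tcp [0.6395 0.137  0.1715] yaw -168.3 F [-1.1 -0.   0.4] w 0.493 MOVE [8.62 0.   9.86] spin -0.0
```

View pics/c9.png

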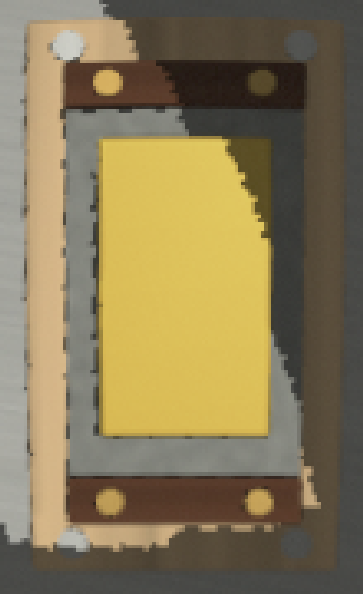

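```bash
python3 -m inch '[{"fingers":0,"delta_pos":[4,0,1],"spin":0},{"fingers":0,"delta_pos":[8,0,3],"spin":0},{"fingers":0,"delta_pos":[8.65,0,6],"spin":0},{"fingers":0,"delta_pos":[8.65,0,8.5],"spin":0},{"fingers":0,"delta_pos":[8.65,0,9.8],"spin":0},{"fingers":0,"delta_pos":[8.65,0,9.8],"spin":0},{"fingers":0,"delta_pos":[8.65,0,9.8],"spin":0},{"fingers":0,"delta_pos":[8.65,0,9.8],"spin":0},{"fingers":0,"delta_pos":[8.65,0,9.8],"spin":0}]'
```

```text
time_s: 24.55
tcp_pos: [0.5567, 0.1201, 0.0749]
ee_rot: [[-0.979, -0.203, 0.002], [-0.203, 0.979, 0.001], [-0.002, 0.001, -1.0]]
wrist_force: [0.1, -0.2, 0.3]
gripper_width: 0.007
```

```bash
python3 -m inch '[{"fingers":0,"delta_pos":[0.1,0,0.4],"spin":0},{"fingers":0,"delta_pos":[0.1,0,0.8],"spin":0},{"fingers":0,"delta_pos":[0.1,0,0.8],"spin":0},{"fingers":0,"delta_pos":[0.1,0,0.8],"spin":0}]'; python3 -m inch '[{"fingers":0,"delta_pos":[0,0,0.08],"spin":0},{"fingers":0,"delta_pos":[0,0,0.08],"spin":0},{"fingers":0,"delta_pos":[0,0,0.08],"spin":0}]'
```

```text
time_s: 24.95
tcp_pos: [0.5547, 0.1195, 0.0655]
ee_rot: [[-0.979, -0.202, -0.0], [-0.202, 0.979, -0.0], [0.001, -0.0, -1.0]]
wrist_force: [-0.1, 0.5, -1.1]
gripper_width: 0.006
time_s: 25.25
tcp_pos: [0.5548, 0.1195, 0.0654]
ee_rot: [[-0.979, -0.203, -0.0], [-0.203, 0.979, -0.0], [0.0, -0.0, -1.0]]
wrist_force: [-2.4, -0.3, 5.0]
gripper_width: 0.003
```

```bash
python3 -m inch '[{"fingers":0,"delta_pos":[0,0,0.06],"spin":0},{"fingers":0,"delta_pos":[0,0,0.06],"spin":0},{"fingers":0,"delta_pos":[0,0,0.06],"spin":0}]'
```

```text
time_s: 25.55
tcp_pos: [0.5548, 0.1195, 0.0654]
ee_rot: [[-0.979, -0.203, 0.0], [-0.203, 0.979, -0.0], [-0.0, -0.0, -1.0]]
wrist_force: [-3.4, 0.6, 7.7]
gripper_width: 0.004
```

```bash
python3 -m inch '[{"fingers":0,"delta_pos":[0,0,0.05],"spin":0},{"fingers":0,"delta_pos":[0,0,0.05],"spin":0},{"fingers":0,"delta_pos":[0,0,0.05],"spin":0},{"fingers":0,"delta_pos":[0,0,0.05],"spin":0},{"fingers":0,"delta_pos":[0,0,0.05],"spin":0}]'
```

```text
time_s: 26.05
tcp_pos: [0.5548, 0.1195, 0.0654]
ee_rot: [[-0.979, -0.203, 0.0], [-0.203, 0.979, -0.0], [-0.0, -0.0, -1.0]]
wrist_force: [-4.5, 0.2, 11.0]
gripper_width: 0.006
```

Pressed at about 10–11 N; I'll retreat straight up and check.

```bash
python3 -m inch '[{"fingers":0,"delta_pos":[0,0,-0.2],"spin":0},{"fingers":0,"delta_pos":[0,0,-2],"spin":0},{"fingers":0,"delta_pos":[0,0,-6],"spin":0},{"fingers":0,"delta_pos":[-4,0,-10],"spin":0},{"fingers":0,"delta_pos":[-8.5,0,-11],"spin":0},{"fingers":0,"delta_pos":[-8.5,0,-11],"spin":0},{"fingers":0,"delta_pos":[-8.5,0,-11],"spin":0},{"fingers":0,"delta_pos":[-8.5,0,-11],"spin":0}]'; python3 -c "
from h import *
cal=get_calibration('wrist');im=capture('wrist');cv2.imwrite('pics/w10.png',im[:,:,::-1]);np.save('w10cal.npy',cal)
cv2.imwrite('pics/s10.png',capture('side')[:,:,::-1])
a=cv2.resize(im[15:195,265:375,::-1],None,fx=3.3,fy=3.3,interpolation=cv2.INTER_NEAREST)
s=cv2.resize(cv2.imread('pics/s10.png')[200:320,170:310],(430,369),interpolation=0);s=cv2.copyMakeBorder(s,0,a.shape[0]-369,0,0,0)
cv2.imwrite('pics/c10.png',np.hstack([a,s]))"
```

```text
time_s: 26.85
tcp_pos: [0.6367, 0.1363, 0.1721]
ee_rot: [[-0.979, -0.202, -0.003], [-0.202, 0.979, -0.001], [0.003, -0.0, -1.0]]
wrist_force: [0.0, -0.3, -0.7]
gripper_width: 0.004
```

View pics/c10.png

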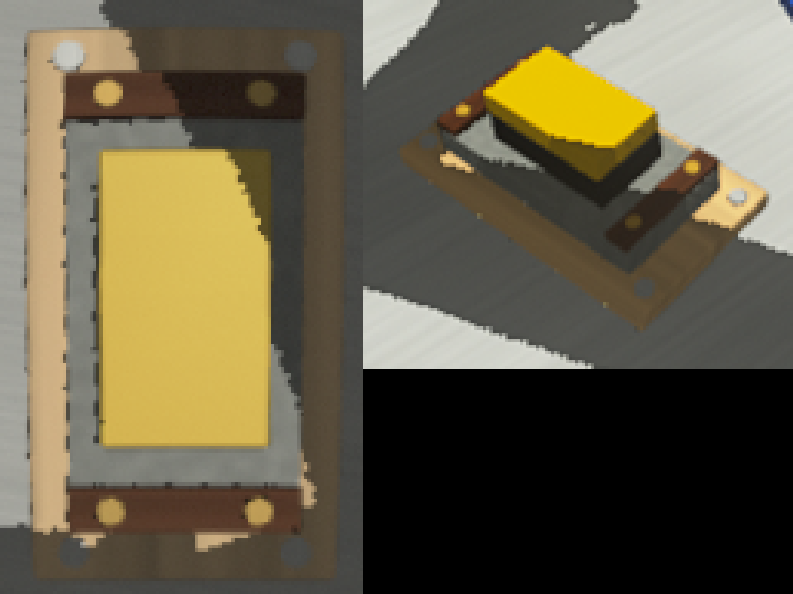

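```bash
python3 - <<'E'
from h import *
cal=np.load("w10cal.npy",allow_pickle=True).item()
px=lambda a,b:np.array([a,b])/3.3+[264.5,14.5]
def go(P,obs,q0):
    P=np.array(P)
    if proj(place(P,q0),cal,True)[0,0]>320: P=P.reshape(-1,2,3)[:,::-1].reshape(-1,3)
    return least_squares(lambda q:(proj(place(P*[q[3],q[3],1],q),cal,True)-obs).ravel(),[*q0,1],x_scale=[.01,.01,.1,.1]).x
q=go([[x,y,.036] for x in(-.069,-.055,.055,.069) for y in(-.035,.035)],np.array([px(65,74),px(306,74),px(66,118),px(306,118),px(68,487),px(303,487),px(68,533),px(302,533)]),[.5546,.1197,.204])
p=go([[x,y,.065] for x in(-.04,.04) for y in(-.0225,.0225)],np.array([px(99,150),px(271,150),px(102,446),px(270,446)]),[.5546,.1197,.204])
c,s=np.cos(q[2]),np.sin(q[2]);d=p[:2]-q[:2];print(q,p,"off mm",(d@[c,s])*1e3,(d@[-s,c])*1e3,"yaw",np.degrees(p[2]-q[2]))
print(finish_job())
E
```

```text
[0.55475863 0.11986934 0.20323888 0.99282007] [0.55413799 0.1197012  0.20667419 0.98524167] off mm -0.6418013498925743 -0.03940412186083683 yaw 0.19682904795930245
the job is handed in; nothing more can be done
None
```

I laid the black plate on the bed, let go and pressed it (10.7 N peak, still 9.4 N at the end of the hold). Then I laid the yellow plate on top, let go and pressed it (11.0 N). I handed the job in at about 27 s with the gripper clear of everything.

- **Placement:** In the wrist camera, the black plate was about 0.9 mm off centre along the bed, 0.1 mm across and 0.2° in yaw. The yellow plate, checked after its press, was about 0.6 mm, 0.0 mm and 0.2° off. The last side picture shows the stack flush and level, clear of both rails.
- **Red and blue:** I never touched them, but took no separate position check on them at the end.
- **Disagreements:**
  - The top and wrist cameras differed by about 2 mm on where the jig is. I used the wrist camera, since it saw the plate and the bed together.
  - My automatic yaw fit for the yellow plate before the grasp was about 7° off. I ignored it, and the picture showed the plate lined up with the tool.
- **Sideways force:** Both presses also showed about 4 N sideways on the wrist. The yellow plate showed no real shift between the pictures before and after its press.

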